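Tip cells from a scoop into a V-trough and push the row under the guard

ROBOT

A 6-joint arm with a two-finger parallel gripper is mounted at the origin on a cart in front of the work surface, level with it; the furniture and walls round the work are solid. World frame = base frame: x ahead of the robot, y to its left, z up, the work surface at z = 0. Lengths are in mm, angles in rad, forces in N, time in s.
With the tool pointing down it reaches from about 250 to 775 mm from the base axis. Payload 4 kg.
Tool frame: the origin (TCP) lies where the fingers leave the gripper's body, on its centre line; the fingertips stand 73 mm ahead of it and the grasp point (between the pads) lies 54 mm ahead of it (ctrl.tip_reach is the distance from the TCP to the fingertips, in mm); z points along the fingers, y is the line along which they close (so a half turn about z gives the same grasp; the last joint's range is limited). The gripper opens to 85 mm and grips with 20 to 120 N. Pads are 22 mm wide; open, the fingers measure 114 mm over their backs; the gripper's body (76 mm by 85 mm) begins 54 mm behind the grasp point. The pads swing forward as they close: fully open they stand 13 mm farther back than shut.
Start: joints at [1.074, 0.087, 1.371, -0, 1.684, -0.103], TCP at [211.042, 507.909, 303.941] pointing down, gripper open.
Joint ranges: [-3.1, 3.1], [-0.76, 2.03], [0.27, 2.55], [-1.08, 4.22], [0.17, 2.65], [-2.57, 2.57]. Speed limits (rad/s): [2.79, 2.79, 3.14, 3.14, 3.14, 3.14].

INTERFACE

Orientations are given as a rotation vector (axis times angle).
In Python, from station import ctrl gives the robot as it stands. The module is installed in compiled form; this text tells all that it offers.
- The arm moves only by the tool arm_command, never from a script. Its argument "series" is a list of rows, each a list of 7 numbers: the finger opening in m, from 0 to 0.0854, then the shift along the world's x, y, z in m, then the turn, a rotation vector about the world's x, y, z in rad. A call has 1 to 5 rows; each row is the pose to reach, as a shift and turn from the pose commanded when the call began; what a row does not reach only later rows make up. A row lasts 1/10 s, in which the tool goes at most 50 mm and 8.59 degrees, less where a joint would pass 70% of its speed; a pose out of reach is approached as far as the arm can. A call with a gripper value outside its range is refused whole. The fingers move at their own pace and stop on an object; "grip_force" is the grip in N (left out, the last holds). Time passes only in rows, so rows that repeat a pose let the fingers close. It gives the time, the measured TCP pose, the force, the opening and the grip force at its end, in the units of the state.
- ctrl.read_state(): the state, without advancing time (a new reading comes with each control period).
- ctrl.snapshot(name): name is "scene" or "top" or "wrist"; returns (picture, depth): 420x560x3 uint8, red, green, blue; 420x560 float32, mm along the optical axis (not along the pixel's ray), 0 where there is no reading.
- ctrl.get_calibration(name): a dict with "camera_matrix" (3x3 intrinsics, pixels), "world_from_camera" (4x4, takes a point from camera to world coordinates); the wrist camera has in their place "hand_eye" (4x4, takes a point from camera to tool coordinates, whose origin is the TCP and whose axes are the flange's). Camera axes: x right, y down, z forward; pixel columns grow to the right and rows downward; lengths in mm; the calibration is good to about 2 mm. A picture is of the moment at which its call begins: read the wrist's pose just before it. get_calibration takes no time and is no camera call.
- ctrl.finish_job(): hands the job in; it is judged then, once.
Trained networks look in the newest picture that a camera, given by its name, has taken for a name from the list of things; names that differ only in an ending like _2 or _b are one class to them, and where a whole thing is asked for, a point or a joint stands for the part that bears it (a point fixed in the world has none). Each returns a list of dicts, best first, with "p" (0 to 1); they miss things now and then, are a little off and sometimes report something else, mostly with a low value. They report only what shows in the picture. A call takes as long as a camera call. They do not tell look-alikes from the thing itself.
- ctrl.masks_of(camera, target): "region" (420x560 bool, what is visible of it) and "box" ([left, top, width, height] in pixels, round what is visible of it).
The state is a dict: "time": time; "joint_pos": joint angles; "joint_velocities": joint speeds; "tau": joint torques, N m; "eef_pos": TCP position; "orientation": TCP orientation; "wrist_force": force on the tool from outside, world axes, zero at the start; "wrist_torque": the same for the moment, N m; "gripper_width": finger opening in mm; "grip_force": force on a finger pad.
Only numpy, scipy, OpenCV 4.12 (cv2) and the standard library are available. Lean on these libraries where they do the work, as an engineer would, in place of code of your own. Each camera call takes 0.05 s, during which the arm holds its last target. There are 200 camera calls.

TASK

Draw the red-knobbed pusher fully back, then tip the three blue cells out of the yellow scoop into the aluminium V-trough so that they lie in line along its fold. Then slide the pusher forward so that it feeds the row under the orange guard until the first cell is home against the end stop and the cells touch end to end. Never touch the cells with the gripper, stand the scoop upright on the bench clear of the trough when it is empty, and leave the two bottles and the black tester where they are.

Things in the scene. Friction and masses are not known exactly. Their poses are not given: they have to be found in the camera images.
- trough: aluminium V-trough on a black base, fixed. Origin on the bench under the fold; x along the fold to the guard, y left of that, z up. Fold (bottom of the V) at z = 14 mm; walls rise at 45 degrees to z = 48 mm at y = +-34 mm, x = -98 to 106 mm. Tip cells in between the drawn-back pusher's nose (x = -58) and the guard (x = +58). A cell in the fold has its centre at z = 25 mm
- trough_guard (a point): middle of the lower front edge of the orange guard: trough x = +58 mm, 38 mm above the bench, so a cell lying in the fold (top at 33 mm) passes under it. The guard covers trough x = 58 to 106 mm, is 78 mm wide, top 56 mm above the bench
- trough_stop (a point): centre of the end stop's face under the guard, trough x = +100 mm, 25 mm above the bench. With the row home the cells' centres are 13.5, 40.5 and 67.5 mm short of it
- pusher (a joint): slide of the pusher along the trough's +x, m: 0 is drawn fully back (end of its travel), greatest 0.085; its nose face is at trough x = -58 mm + value, so about 0.077 brings the row home. Captive, stays where it is left, about 1 N of friction. Starts part-way forward, in the way of the cells
- pusher_knob (a point): grip point on the pusher's upright red knob (16 mm diameter, 58 to 88 mm above the bench), on its axis, 75 mm up, trough x = -78 mm + joint value. Below it a black saddle bar 78 mm across the trough, 14 mm along it, top 54 mm up, and a white nose, 16 mm in diameter, lying in the fold, its face 20 mm ahead of the knob's axis
- scoop: loose yellow scoop, 120 g, 100 mm wide (its y). Origin on its underside, z up. Open lip at x = -20 mm; floor slopes 15 degrees down from lip to back wall (inner face x = 30 mm), side and back walls 28 mm high, rear end x = 43 mm. Level, it keeps the cells; tipped past 15 degrees, lip down, they roll over the lip. At the start the lip looks roughly to the trough's -y, away from it
- scoop_lip (a point): middle of the scoop's pouring lip, scoop (-20, 0, 16) mm; the lip runs along the scoop's y
- scoop_grip (a point): grip point on the scoop's upright grip plate, scoop (38, 0, 57) mm. The plate is 10 mm thick along the scoop's x (33 to 43 mm), 46 mm wide along its y, top at 78 mm; grasp it across its thickness from above
- cell_a: short blue cylindrical lithium cell with a white band, 16 mm in diameter and 27 mm long, 14 g; origin at its centre, its x axis is the axis of the cylinder. At the start it lies in the scoop against the back wall, axis parallel to the scoop's lip
- cell_b: short blue cylindrical lithium cell with a white band, 16 mm in diameter and 27 mm long, 14 g; origin at its centre, its x axis is the axis of the cylinder. At the start it lies in the scoop against the back wall, axis parallel to the scoop's lip
- cell_c: short blue cylindrical lithium cell with a white band, 16 mm in diameter and 27 mm long, 14 g; origin at its centre, its x axis is the axis of the cylinder. At the start it lies in the scoop against the back wall, axis parallel to the scoop's lip
- alcohol_bottle: bystander: white dispenser bottle with blue label and red cap, 52 mm in diameter, 125 mm high, origin under its centre
- tester: bystander: small black upright temperature tester, 35 x 56 x 94 mm, origin under its centre
- flux_bottle: bystander: white squat bottle with a dark label band and white cap, 44 mm in diameter, 70 mm high, origin under its centre
Things that resemble listed ones, but are neither listed nor needed, are in the scene too. What is shaped like the trough but green is not meant.

How it is judged:
By the outcome, as a careful person would: the job done as asked, in the order asked, and still so for the second after the job is handed in, with the robot touching nothing.
It also fails if it takes over 64 s, if anything falls off the work surface, if the arm or the gripper's body presses on something with over 40 N, if the wrist force passes 120 N, or if a joint passes its speed limit or range.

## Working session

There is one attempt and no reset: what is moved stays moved. The work goes in short steps, Python scripts to look and compute and a tool call to move; the robot and the scene stay as the last step left them, time stands still between calls to the robot, and variables do not carry over. Pictures are saved under pics/ and viewed, at most 10 in all, crops included, and the job is handed in when it is done.

Besides the shell and the picture viewer there is one more tool, called as name(argument=value, ...), one argument or row to a line, values as JSON. arm_command: Moves the arm, as the interface text tells. Its arguments: {"type":"object","properties":{"series":{"type":"array"},"grip_force":{"type":"number"}},"required":["series"]}

```bash
mkdir -p pics
cat > h.py <<'E'
import numpy as np, cv2
from station import ctrl
from scipy.spatial.transform import Rotation as R
def cal(n):
    c=ctrl.get_calibration(n)
    K=np.array(c["camera_matrix"])
    if n=="wrist":
        s=ctrl.read_state(); T=np.eye(4); T[:3,:3]=R.from_rotvec(s["orientation"]).as_matrix(); T[:3,3]=s["eef_pos"]
        return K,T@np.array(c["hand_eye"])
    return K,np.array(c["world_from_camera"])
def snap(n):
    K,T=cal(n); p,d=ctrl.snapshot(n); return p,d,K,T
def cloud(d,K,T):
    v,u=np.indices(d.shape); P=np.stack([(u-K[0,2])/K[0,0]*d,(v-K[1,2])/K[1,1]*d,d],-1)
    W=P@T[:3,:3].T+T[:3,3]; W[d==0]=np.nan; return W
def save(n,p): cv2.imwrite("pics/"+n+".png",cv2.cvtColor(p,cv2.COLOR_RGB2BGR))
E
python3 - <<'E'
from h import *
out=[]
for n in("scene","top"):
    p,d,K,T=snap(n); W=cloud(d,K,T); out.append(p)
    np.savez(n+".npz",p=p,d=d,W=W)
    for t in ["trough","pusher_knob","scoop","cell_a","alcohol_bottle","tester","flux_bottle"]:
        for m in ctrl.masks_of(n,t)[:4]:
            w=W[m["region"]]; w=w[~np.isnan(w[:,0])]
            print(n,t,round(m["p"],2),m["box"],np.round(np.median(w,0)) if len(w) else None, np.round(np.percentile(w,[2,98],axis=0)).tolist())
save("scene",out[0]);save("top",out[1])
s=ctrl.read_state();print(s["time"],s["eef_pos"],s["orientation"])
E
```

```text
scene trough 0.64 [265.8, 212.4, 54.3, 57.8] [ 427. -284.   39.] [[330.0, -332.0, 6.0], [524.0, -243.0, 74.0]]
scene trough 0.6 [226.1, 139.7, 20.0, 9.5] [737. 140.  57.] [[715.0, 100.0, 44.0], [766.0, 167.0, 61.0]]
scene pusher_knob 0.73 [271.2, 237.5, 17.8, 21.5] [ 373. -279.   55.] [[361.0, -311.0, 23.0], [411.0, -247.0, 91.0]]
scene scoop 0.81 [316.1, 243.4, 33.4, 33.2] [ 420. -427.   19.] [[394.0, -478.0, 1.0], [488.0, -379.0, 81.0]]
scene alcohol_bottle 0.72 [356.3, 250.0, 20.3, 34.2] [ 420. -544.   79.] [[410.0, -566.0, 10.0], [446.0, -520.0, 121.0]]
scene flux_bottle 0.78 [290.3, 271.1, 15.1, 22.2] [ 296. -383.   51.] [[283.0, -398.0, 2.0], [356.0, -361.0, 72.0]]
top trough 0.67 [115.0, 114.6, 48.1, 73.0] [663. 153.  36.] [[562.0, 94.0, -1.0], [756.0, 206.0, 61.0]]
top trough 0.66 [275.8, 188.0, 30.5, 73.3] [ 430. -282.   41.] [[331.0, -324.0, 2.0], [526.0, -240.0, 63.0]]
top pusher_knob 0.68 [117.4, 170.7, 28.4, 13.3] [579. 170.  52.] [[566.0, 140.0, 25.0], [597.0, 209.0, 89.0]]
top pusher_knob 0.59 [271.2, 238.1, 32.1, 9.7] [ 372. -275.   54.] [[359.0, -311.0, 23.0], [389.0
[... 191 characters left out ...]
0, -427.0, 15.0], [433.0, -410.0, 29.0]]
top cell_a 0.6 [338.4, 225.2, 10.5, 8.2] [ 408. -442.   20.] [[399.0, -453.0, 14.0], [421.0, -431.0, 38.0]]
top alcohol_bottle 0.61 [365.3, 207.6, 19.2, 23.1] [ 430. -522.   88.] [[409.0, -541.0, 5.0], [456.0, -512.0, 117.0]]
top alcohol_bottle 0.34 [320.3, 206.7, 34.7, 29.6] [ 438. -423.   15.] [[396.0, -473.0, 1.0], [477.0, -378.0, 80.0]]
top tester 0.77 [311.1, 158.6, 23.0, 20.8] [ 579. -385.   91.] [[563.0, -413.0, 19.0], [603.0, -360.0, 99.0]]
top flux_bottle 0.76 [316.2, 257.8, 13.5, 13.9] [ 304. -369.   55.] [[284.0, -391.0, 15.0], [321.0, -353.0, 72.0]]
0.8 [211.03594528 507.91069795 303.95775915] [6.14520155e-01 3.08088783e+00 1.67106008e-04]
```

Run:
```python
from h import *
t=np.load("top.npz")["p"]
a=cv2.resize(t[140:290,250:400],(600,600),interpolation=cv2.INTER_CUBIC)
s=np.load("scene.npz")["p"]
save("v1",np.hstack([a[:, :]]))
b=cv2.resize(t,(400,300)); c=cv2.resize(s,(400,300)); save("v2",np.vstack([np.hstack([b,c])]))
```

```text
(no output)
```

View pics/v1.png

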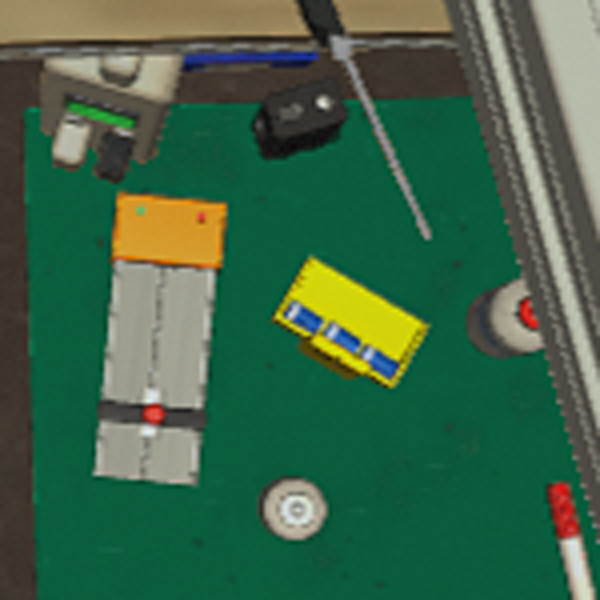

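View pics/v2.png

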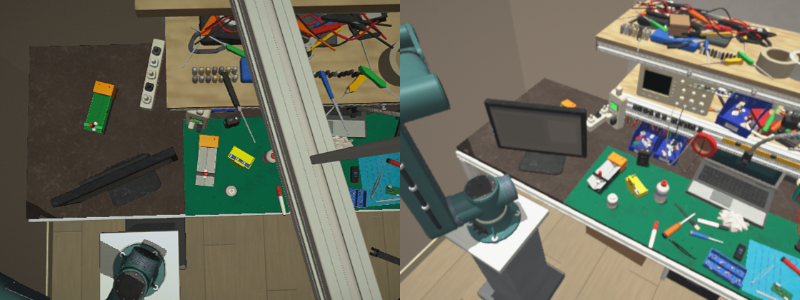

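Run:
```python
from h import *
g={}
for n in("top","scene"):
    W=np.load(n+".npz")["W"].reshape(-1,3); W=W[~np.isnan(W[:,0])]; 
    for x,y,z in W:
        if -100<x<900 and -800<y<700 and z<1500:
            k=(int(x//100),int(y//100)); g[k]=max(g.get(k,-99),z)
print("rows x 800..-100; cols y 600..-800 (max z)")
for i in range(8,-2,-1): print(i*100,[int(g.get((i,j),-1)) for j in range(6,-9,-1)])
print([j*100 for j in range(6,-9,-1)])
top=np.load("top.npz");W=top["W"];p=top["p"]
hsv=cv2.cvtColor(p,cv2.COLOR_RGB2HSV)
# trough: orange
def pts(m): w=W[m]; w=w[~np.isnan(w[:,0])]; return w
h,s,v=hsv[...,0],hsv[...,1],hsv[...,2]
reg=np.zeros(h.shape,bool);reg[140:290,260:400]=1
o=pts(reg&(h>8)&(h<20)&(s>150)&(v>120)); o=o[(o[:,1]>-340)&(o[:,1]<-220)]
print("orange",len(o),np.round(cv2.minAreaRect(o[o[:,2]>50][:,:2].astype(np.float32)),1) if 0 else cv2.minAreaRect(o[o[:,2]>50][:,:2].astype(np.float32)),np.percentile(o[:,2],[5,50,95]))
al=pts(reg); al=al[(al[:,1]>-340)&(al[:,1]<-225)&(al[:,0]>310)&(al[:,0]<550)&(al[:,2]>12)]
print("trough",cv2.minAreaRect(al[:,:2].astype(np.float32)))
al2=al[(al[:,0]<470)&(al[:,2]<50)]
# fold: fit |y'| model
from scipy.optimize import least_squares
f=lambda q:14+q[2]+np.abs((al2[:,1]-q[0]-(al2[:,0]-430)*np.tan(q[1]))*np.cos(q[1]))-al2[:,2]
r=least_squares(f,[-282,0,0],loss="soft_l1",f_scale=2);print("fold y@430,yaw,dz",r.x)
k=pts(reg&((h<6)|(h>174))&(s>150)); k=k[(k[:,1]>-310)&(k[:,1]<-250)&(k[:,0]<450)];print("knob",len(k),k.mean(0),k[:,2].max(),k[k[:,2]>80].mean(0))
ye=pts(reg&(h>22)&(h<35)&(s>120)&(v>80)); ye=ye[ye[:,1]<-350]
print("yellow",len(ye),cv2.minAreaRect(ye[(ye[:,2]>10)&(ye[:,2]<45)][:,:2].astype(np.float32)))
pl=ye[ye[:,2]>50];print("plate",len(pl),pl.mean(0),cv2.minAreaRect(pl[:,:2].astype(np.float32)))
b=pts(reg&(h>100)&(h<125)&(s>100)); b=b[(b[:,0]<470)&(b[:,0]>380)&(b[:,1]<-380)]; print("blue",len(b),b.mean(0),np.linalg.svd(b[:,:2]-b[:,:2].mean(0))[2])
```

```text
rows x 800..-100; cols y 600..-800 (max z)
800 [482, -1, 9, 10, 8, 9, 8, 92, 616, 653, 70, 651, 607, 644, 609]
700 [512, -1, 8, 8, 9, 63, 61, 91, 608, 686, 689, 690, 691, 678, 655]
600 [541, -1, 7, 8, 48, 54, 8, 87, 608, 689, 684, 691, 687, 683, 656]
500 [573, -99, 7, 9, 55, 91, 8, 8, 1064, 1128, 1064, 1064, 657, 656, 656]
400 [602, -1, 8, 9, 9, 18, 275, 332, 332, 1131, 1131, 86, 658, 20, 643]
300 [616, -1, 8, 8, 330, 333, 333, 332, 8, 1131, 1248, 79, 21, 29, 31]
200 [101, 594, 599, 587, 333, 331, 22, 19, 7, 11, 1131, 10, 25, 30, 35]
100 [124, 517, 584, 590, 599, 595, 174, 202, 7, -21, -18, -22, 19, -21, -25]
0 [-99, -99, -99, 590, 611, 630, 654, 636, 15, -99, -99, -99, -99, -99, -99]
-100 [-99, -99, -99, -99, -99, 633, 653, 634, 15, -99, -99, -99, -99, -99, -99]
[600, 500, 400, 300, 200, 100, 0, -100, -200, -300, -400, -500, -600, -700, -800]
orange 284 ((505.3499755859375, -291.24237060546875), (77.26319122314453, 47.734764099121094), 82.0240478515625) [51.58155675 57.37090831 61.79844894]
trough ((437.5387268066406, -282.4794921875), (114.94680786132812, 224.8722686767578), 89.99288177490234)
fold y@430,yaw,dz [-2.81561897e+02 -1.26913351e-01  1.09391655e+00]
knob 23 [ 372.77288264 -276.19376124  130.00375542] 1082.1410854007586 [ 372.97740662 -275.91632647  133.35284808]
yellow 528 ((433.8293762207031, -422.1951904296875), (100.68643188476562, 63.8746452331543), 57.851524353027344)
plate 56 [ 411.7658133  -407.15713902   77.78974047] ((411.8277893066406, -407.67926025390625), (44.03114318847656, 10.58801555633545), 58.017921447753906)
blue 76 [ 423.49005603 -421.64356055   20.70531668] [[-0.53099299 -0.84737621]
 [-0.84737621  0.53099299]]
```

Run:
```python
from h import *
W=np.vstack([np.load(n+".npz")["W"].reshape(-1,3) for n in("top","scene")]); 
m=W[(W[:,2]>40)&(W[:,2]<345)&(W[:,0]>150)&(W[:,0]<600)&(W[:,1]>-235)&(W[:,1]<450)]
for y in range(-240,420,30):
    a=m[(m[:,1]>=y)&(m[:,1]<y+30)]
    if len(a): print(y,len(a),np.round([a[:,0].min(),a[:,0].max(),a[:,2].min(),a[:,2].max()]))
print(ctrl.get_calibration("wrist"))
print(R.from_rotvec(ctrl.read_state()["orientation"]).as_matrix().round(3))
```

```text
-240 445 [333. 564.  46. 345.]
-210 63 [550. 565. 212. 344.]
-180 746 [422. 459.  56. 333.]
-150 1017 [408. 457.  60. 332.]
-120 1018 [398. 443.  57. 332.]
-90 1049 [385. 445.  56. 333.]
-60 1089 [373. 443.  58. 333.]
-30 1100 [362. 432.  57. 333.]
0 1071 [348. 425.  58. 332.]
30 1122 [336. 425.  57. 332.]
60 1088 [324. 413.  59. 334.]
90 1075 [312. 382.  58. 334.]
120 1140 [299. 599.  41. 332.]
150 1088 [289. 587.  40. 332.]
180 1021 [276. 600.  40. 333.]
210 394 [275. 594.  40. 334.]
{'camera_matrix': array([[361.85409397,   0.        , 282.87616204],
       [  0.        , 361.85409397, 205.2317646 ],
       [  0.        ,   0.        ,   1.        ]]), 'hand_eye': array([[ 9.97939609e-06, -9.47342969e-01, -3.20220703e-01,
         8.20643129e+01],
       [ 9.99999892e-01, -1.39133986e-04,  4.42778986e-04,
        -8.17891809e-01],
       [-4.64017142e-04, -3.20220673e-01,  9.47342866e-01,
        -6.82007531e+01],
       [ 0.00000000e+00,  0.00000000e+00,  0.00000000e+00,
         1.00000000e+00]])}
[[-0.923  0.384  0.   ]
 [ 0.384  0.923  0.   ]
 [ 0.     0.    -1.   ]]
```

arm_command(
  series=[
    [0.05,0.02,0,0.045,0,0,-0.14],
    [0.05,0.04,0,0.09,0,0,-0.28],
    [0.05,0.065,-0.01,0.13,0,0,-0.42],
    [0.05,0.09,-0.03,0.17,0,0,-0.56],
    [0.05,0.11,-0.07,0.19,0,0,-0.7],
  ],
  grip_force=30,
)

```text
time: 1.3
eef_pos: [322.2, 438.5, 496.4]
orientation: [1.639, 2.68, 0.006]
wrist_force: [1.1, -0.4, 0.3]
gripper_width: 50.1
grip_force: 0.0
```

arm_command(
  series=[
    [0.05,0.01,-0.045,0,0,0,-0.14],
    [0.05,0.02,-0.09,0,0,0,-0.28],
    [0.05,0.03,-0.135,0,0,0,-0.42],
    [0.05,0.04,-0.18,0,0,0,-0.56],
    [0.05,0.05,-0.225,0,0,0,-0.7],
  ],
)

```text
time: 1.8
eef_pos: [370.9, 211.2, 494.1]
orientation: [2.46, 1.954, 0.001]
wrist_force: [0.5, -0.3, 0.2]
gripper_width: 49.8
grip_force: 0.0
```

arm_command(
  series=[
    [0.05,0.01,-0.045,0,0,0,-0.14],
    [0.05,0.02,-0.09,0,0,0,-0.28],
    [0.05,0.025,-0.135,0,0,0,-0.42],
    [0.05,0.03,-0.18,0,0,0,-0.56],
    [0.05,0.03,-0.225,0,0,0,-0.7],
  ],
)

```text
time: 2.3
eef_pos: [400.9, -13.9, 493.9]
orientation: [2.981, 0.991, 0.001]
wrist_force: [0.5, -0.0, -0.1]
gripper_width: 50.4
grip_force: 0.0
```

arm_command(
  series=[
    [0.05,0,-0.045,0,0,0,-0.14],
    [0.05,-0.01,-0.09,0,0,0,-0.28],
    [0.05,-0.02,-0.135,0,0,0,-0.42],
    [0.05,-0.03,-0.18,0,0,0,-0.56],
    [0.05,-0.04,-0.24,0,0,0,-0.7],
  ],
)

```text
time: 2.8
eef_pos: [361.8, -242.8, 494.5]
orientation: [3.139, -0.09, 0.002]
wrist_force: [1.1, -0.5, -0.2]
gripper_width: 50.3
grip_force: 0.0
```

arm_command(
  series=[
    [0.05,0,-0.03,-0.045,0,0,-0.05],
    [0.05,0,-0.03,-0.09,0,0,-0.05],
    [0.05,0,-0.03,-0.13,0,0,-0.05],
    [0.05,0,-0.03,-0.17,0,0,-0.05],
    [0.05,0,-0.03,-0.17,0,0,-0.05],
  ],
)

```text
time: 3.3
eef_pos: [360.2, -269.2, 315.5]
orientation: [-3.126, 0.16, 0.02]
wrist_force: [-0.3, 0.2, -0.7]
gripper_width: 50.0
grip_force: 0.0
```

```bash
cat > look.py <<'E'
from h import *
import sys
from scipy.optimize import least_squares
p,d,K,T=snap("wrist"); W=cloud(d,K,T); save(sys.argv[1],p); np.savez("w.npz",p=p,W=W)
s=ctrl.read_state(); print(s["time"],s["eef_pos"].round(1),R.from_rotvec(s["orientation"]).as_matrix().round(3).tolist(),s["joint_pos"].round(2))
h,S,v=cv2.split(cv2.cvtColor(p,cv2.COLOR_RGB2HSV))
def pts(m): return W[m&~np.isnan(W[...,0])]
near=lambda a,x,y,r:a[np.hypot(a[:,0]-x,a[:,1]-y)<r]
mar=lambda a:[np.round(q,1).tolist() for q in cv2.minAreaRect(a[:,:2].astype(np.float32))] if len(a)>5 else None
o=pts((h>8)&(h<20)&(S>150)&(v>100)); o=o[(o[:,2]>50)&(o[:,2]<66)]; o=near(o,505,-291,70); print("guard",len(o),mar(o))
y=pts((h>22)&(h<35)&(S>120)&(v>70)); pl=y[(y[:,2]>70)&(y[:,2]<90)]; print("plate",len(pl),mar(pl),"yellow",mar(y[(y[:,2]>3)]))
k=pts(((h<6)|(h>174))&(S>140)); k=k[(k[:,2]>82)&(k[:,2]<95)]; k=near(k,390,-280,70); print("knob",len(k),k.mean(0) if len(k) else None,mar(k))
al=pts((S<70)&(v>70)); al=al[(al[:,0]>330)&(al[:,0]<470)&(abs(al[:,1]+281)<30)&(al[:,2]>10)&(al[:,2]<48)]
if len(al)>50:
    f=lambda q:14+q[2]+np.abs((al[:,1]-q[0]-(al[:,0]-424)*np.tan(q[1]))*np.cos(q[1]))-al[:,2]
    print("fold y@424,yaw,dz",least_squares(f,[-281,-.13,0],loss="soft_l1",f_scale=2).x.round(4))
b=pts((h>100)&(h<125)&(S>110)); b=b[(b[:,2]>8)&(b[:,2]<60)]; print("blue",len(b),mar(b),b.mean(0) if len(b) else None)
E
python3 look.py w1
```

```text
3.35 [ 361.7 -270.4  320.6] [[0.995, -0.102, -0.006], [-0.102, -0.995, 0.006], [-0.006, -0.005, -1.0]] [-0.77 -0.13  1.55 -0.    1.73  0.91]
guard 506 [[492.3, -292.1], [77.3, 17.9], 82.7]
plate 774 [[414.3, -409.8], [46.0, 10.2], 57.6] yellow [[467.4, -369.5], [230.7, 67.0], 61.4]
knob 247 [ 377.04949151 -277.10225233   87.5492422 ] [[376.7, -277.2], [14.0, 13.3], 37.5]
fold y@424,yaw,dz [-2.830024e+02 -1.264000e-01  5.552000e-01]
blue 736 [[428.0, -420.8], [91.1, 13.4], 58.6] [ 430.62653244 -416.95629876   20.68367712]
```

View pics/w1.png

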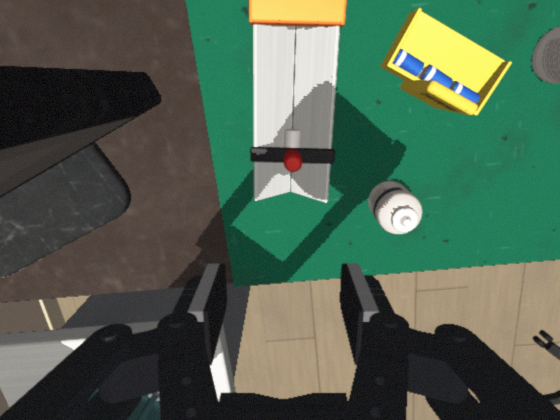

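arm_command(
  series=[
    [0.04,0.007,-0.003,-0.045,0,0,-0.025],
    [0.04,0.014,-0.006,-0.09,0,0,-0.025],
    [0.04,0.014,-0.006,-0.11,0,0,-0.025],
    [0.04,0.014,-0.006,-0.11,0,0,-0.025],
  ],
)

```text
time: 3.75
eef_pos: [377.2, -277.5, 214.1]
orientation: [-3.135, 0.199, 0.002]
wrist_force: [0.4, -0.7, 0.2]
gripper_width: 40.3
grip_force: 0.0
```

```bash
python3 look.py w2
```

```text
3.8 [ 377.9 -278.2  216.3] [[0.992, -0.127, 0.002], [-0.127, -0.992, -0.002], [0.002, 0.002, -1.0]] [-0.76 -0.06  1.7  -0.    1.5   0.94]
guard 1157 [[492.9, -292.1], [78.1, 19.0], 82.7]
plate 1542 [[414.3, -410.0], [46.4, 10.2], 57.6] yellow [[467.2, -371.1], [225.2, 67.6], 61.3]
knob 475 [ 377.62675332 -277.50936477   87.28652112] [[377.1, -277.5], [13.2, 13.6], 15.0]
fold y@424,yaw,dz [-2.831228e+02 -1.260000e-01  5.333000e-01]
blue 1514 [[415.9, -311.4], [300.3, 82.5], 89.7] [ 430.11155975 -416.60546511   20.6128684 ]
```

arm_command(
  series=[
    [0.04,0,0.0005,-0.045,0,0,0],
    [0.04,0,0.0005,-0.083,0,0,0],
    [0.04,0,0.0005,-0.083,0,0,0],
    [0,0,0.0005,-0.083,0,0,0],
    [0,0,0.0005,-0.083,0,0,0],
  ],
)

```text
time: 4.3
eef_pos: [378.9, -277.0, 135.1]
orientation: [-3.135, 0.2, -0.009]
wrist_force: [-0.7, 2.4, 4.0]
gripper_width: 14.7
grip_force: 29.1
```

arm_command(
  series=[
    [0,0,0,0,0,0,0],
    [0,0,0,0,0,0,0],
    [0,0,0,0,0,0,0],
  ],
)

```text
time: 4.6
eef_pos: [378.9, -277.0, 135.2]
orientation: [3.135, -0.199, 0.01]
wrist_force: [0.5, 5.1, 2.0]
gripper_width: 14.8
grip_force: 29.4
```

arm_command(
  series=[
    [0,-0.008,0.001,0,0,0,0],
    [0,-0.016,0.002,0,0,0,0],
    [0,-0.024,0.003,0,0,0,0],
    [0,-0.031,0.004,0,0,0,0],
    [0,-0.031,0.004,0,0,0,0],
  ],
)

```text
time: 5.1
eef_pos: [351.1, -273.4, 135.3]
orientation: [3.133, -0.2, 0.028]
wrist_force: [14.7, 2.9, -6.8]
gripper_width: 14.9
grip_force: 30.2
```

arm_command(
  series=[
    [0.04,0.003,0,0,0,0,0],
    [0.04,0.003,0,0,0,0,0],
    [0.04,0.003,0,0.03,0,0,0],
    [0.05,0.003,0,0.075,0,0,0],
    [0.06,0.003,0,0.12,0,0,0],
  ],
)

```text
time: 5.6
eef_pos: [348.4, -273.0, 253.4]
orientation: [3.134, -0.2, -0.0]
wrist_force: [0.2, -0.4, 0.3]
gripper_width: 59.7
grip_force: 0.0
```

```bash
python3 look.py w3
```

```text
5.65 [ 350.8 -275.4  263.1] [[0.992, -0.127, 0.012], [-0.127, -0.992, -0.013], [0.013, 0.011, -1.0]] [-0.79 -0.15  1.68 -0.    1.59  0.91]
guard 0 None
plate 1283 [[414.3, -409.6], [45.4, 10.2], 57.9] yellow [[436.5, -424.5], [100.8, 63.9], 58.0]
knob 361 [ 350.60543702 -274.01186178   87.26063467] [[350.1, -274.0], [13.1, 14.2], 6.2]
fold y@424,yaw,dz [-2.830872e+02 -1.262000e-01  5.467000e-01]
blue 803 [[428.8, -420.6], [90.7, 14.0], 59.4] [ 435.88507858 -409.06483406   20.51057707]
```

arm_command(
  series=[
    [0.06,0.012,-0.03,0,0,0,0.145],
    [0.06,0.024,-0.06,0,0,0,0.29],
    [0.06,0.036,-0.085,0,0,0,0.43],
    [0.06,0.05,-0.11,0,0,0,0.57],
    [0.06,0.063,-0.135,0,0,0,0.71],
  ],
)

```text
time: 6.15
eef_pos: [412.2, -409.6, 252.4]
orientation: [3.004, 0.91, 0.0]
wrist_force: [-0.1, -0.4, 0.3]
gripper_width: 60.0
grip_force: 0.0
```

arm_command(
  series=[
    [0.06,0,0,-0.03,0,0,0.14],
    [0.06,0,0,-0.05,0,0,0.28],
    [0.06,0,0,-0.07,0,0,0.424],
    [0.06,0,0,-0.07,0,0,0.424],
    [0.06,0,0,-0.07,0,0,0.424],
  ],
)

```text
time: 6.65
eef_pos: [411.9, -408.3, 182.0]
orientation: [2.753, 1.511, -0.0]
wrist_force: [-0.3, 0.1, 0.1]
gripper_width: 59.7
grip_force: 0.0
```

```bash
python3 look.py w4
```

```text
6.7 [ 412.2 -408.6  182.9] [[0.537, 0.844, 0.002], [0.844, -0.537, -0.002], [-0.001, 0.003, -1.0]] [-0.88  0.21  1.48 -0.    1.45 -0.31]
guard 1038 [[496.0, -330.0], [16.9, 45.7], 58.0]
plate 1477 [[414.3, -410.3], [45.5, 9.9], 58.0] yellow [[436.8, -424.9], [100.0, 63.9], 57.5]
knob 435 [ 353.39976475 -277.80684076   85.24487443] [[352.7, -277.8], [14.7, 6.4], 43.3]
fold y@424,yaw,dz [-2.8347e+02 -1.2880e-01  6.1890e-01]
blue 1997 [[433.2, -381.7], [160.3, 278.9], 57.1] [ 436.16411083 -416.29258316   22.26472955]
```

arm_command(
  series=[
    [0.06,0.0022,-0.0017,-0.035,0,0,0.005],
    [0.06,0.0022,-0.0017,-0.07,0,0,0.005],
    [0.06,0.0022,-0.0017,-0.07,0,0,0.005],
    [0,0.0022,-0.0017,-0.07,0,0,0.005],
    [0,0.0022,-0.0017,-0.07,0,0,0.005],
  ],
  grip_force=60,
)

```text
time: 7.2
eef_pos: [415.1, -411.0, 114.2]
orientation: [2.744, 1.519, 0.002]
wrist_force: [0.2, -0.6, 0.0]
gripper_width: 32.0
grip_force: 0.0
```

arm_command(
  series=[
    [0,0,0,0,0,0,0],
    [0,0,0,0,0,0,0],
    [0,0,0,0,0,0,0],
  ],
)

```text
time: 7.5
eef_pos: [414.7, -410.6, 113.7]
orientation: [2.744, 1.52, 0.001]
wrist_force: [-0.2, 0.5, 6.0]
gripper_width: 9.2
grip_force: 59.4
```

Run:
```python
import numpy as np
for n in("top","scene"):
    W=np.load(n+".npz")["W"].reshape(-1,3)
    m=W[(W[:,0]>535)&(W[:,0]<680)&(W[:,1]>-420)&(W[:,1]<-150)&(W[:,2]>65)&(W[:,2]<560)]
    for y in range(-420,-150,30):
        a=m[(m[:,1]>=y)&(m[:,1]<y+30)]
        if len(a): print(n,y,len(a),a.min(0).round(),a.max(0).round())
```

```text
top -420 116 [ 568. -418.   67.] [ 605. -390.  101.]
top -390 143 [ 562. -390.   65.] [ 601. -360.  101.]
top -360 3 [ 587. -360.   79.] [ 593. -360.   80.]
top -300 75 [ 535. -285.  216.] [ 569. -270.  364.]
top -270 289 [ 535. -270.  236.] [ 567. -240.  400.]
top -240 289 [ 535. -240.  206.] [ 568. -211.  400.]
top -210 53 [ 550. -209.  212.] [ 567. -203.  360.]
scene -420 908 [ 538. -420.   66.] [ 678. -390.  560.]
scene -390 883 [ 539. -390.   65.] [ 664. -360.  560.]
scene -360 742 [ 539. -360.  241.] [ 663. -330.  560.]
scene -330 743 [ 536. -330.  241.] [ 663. -300.  560.]
scene -300 784 [ 536. -300.   67.] [ 679. -270.  560.]
scene -270 534 [ 535. -270.  203.] [ 679. -240.  560.]
scene -240 342 [ 535. -240.  200.] [ 679. -210.  560.]
scene -210 38 [ 539. -210.  258.] [ 677. -183.  560.]
```

arm_command(
  series=[
    [0,0,0,0.006,0,0,0],
    [0,0,0,0.016,0,0,0],
    [0,0,0,0.03,0,0,0],
    [0,0,0,0.046,0,0,0],
    [0,0,0,0.062,0,0,0],
  ],
)

```text
time: 8.0
eef_pos: [414.1, -409.6, 174.3]
orientation: [2.748, 1.522, 0.0]
wrist_force: [-0.6, -0.2, -2.1]
gripper_width: 9.1
grip_force: 58.4
```

arm_command(
  series=[
    [0,0,0,0.016,0,0,0],
    [0,0,0,0.032,0,0,0],
    [0,0,0,0.046,0,0,0],
    [0,0,0,0.056,0,0,0],
    [0,0,0,0.06,0,0,0],
  ],
)

```text
time: 8.5
eef_pos: [414.3, -409.9, 234.8]
orientation: [2.746, 1.521, 0.001]
wrist_force: [-0.4, 0.1, -2.2]
gripper_width: 9.3
grip_force: 58.4
```

Run:
```python
import numpy as np
for n in("top","scene"):
    W=np.load(n+".npz")["W"].reshape(-1,3)
    for y in range(-450,-180,30):
        r=[]
        for z in range(100,700,60):
            a=W[(W[:,0]>440)&(W[:,0]<700)&(W[:,1]>=y)&(W[:,1]<y+30)&(W[:,2]>=z)&(W[:,2]<z+60)]
            r.append((int(np.percentile(a[:,0],2)),len(a)) if len(a)>5 else None)
        print(n,y,r)
s=np.load("scene.npz")["p"]
import cv2; from h import save
save("v3",cv2.resize(s[110:290,190:430],(800,600),interpolation=cv2.INTER_CUBIC))
```

```text
top -450 [None, None, None, None, None, None, None, None, None, None]
top -420 [None, None, None, None, None, None, None, (528, 6), None, None]
top -390 [None, None, None, None, None, None, None, (527, 33), (522, 352), None]
top -360 [None, None, None, None, None, None, None, (527, 21), (494, 1388), (442, 115)]
top -330 [None, None, None, None, None, None, None, (527, 32), (522, 1261), (514, 676)]
top -300 [None, None, (533, 8), (536, 13), (540, 56), None, None, (527, 34), (523, 1720), (580, 303)]
top -270 [None, None, (514, 110), (536, 92), (541, 157), None, None, (527, 33), (523, 1701), (662, 228)]
top -240 [None, None, (518, 150), (543, 92), (550, 110), None, None, (527, 34), (523, 1695), (625, 66)]
top -210 [None, None, (551, 18), (555, 20), (560, 10), None, None, (527, 33), (523, 1694), (610, 18)]
scene -450 [None, None, (601, 100), (583, 275), (649, 177), (649, 196), (650, 48), (526, 149), (522, 490), (572, 492)]
scene -420 [None, None, (601, 98), (590, 259), (650, 186), (652, 187), (648, 49), (526, 150), (523, 409), (578, 346)]
scene -390 [None, None, (600, 94), (582, 264), (648, 187), (651, 186), (645, 54), (526, 141), (523, 529), (608, 128)]
scene -360 [None, None, (600, 88), (588, 243), (648, 180), (650, 175), (643, 55), (527, 137), (523, 537), (460, 213)]
scene -330 [None, None, (602, 91), (581, 236), (646, 179), (647, 181), (642, 53), (527, 134), (523, 499), (514, 242)]
scene -300 [None, (535, 22), (533, 207), (537, 370), (541, 137), (646, 47), (645, 13), (527, 128), (523, 505), (592, 148)]
scene -270 [None, (533, 28), (515, 163), (538, 263), (542, 188), (553, 13), None, (527, 128), (523, 542), (660, 124)]
scene -240 [None, (543, 12), (521, 125), (545, 211), (552, 87), None, None, (527, 125), (522, 410), (619, 35)]
scene -210 [None, None, (557, 8), (560, 50), None, None, None, (527, 117), (522, 396), None]
```

View pics/v3.png

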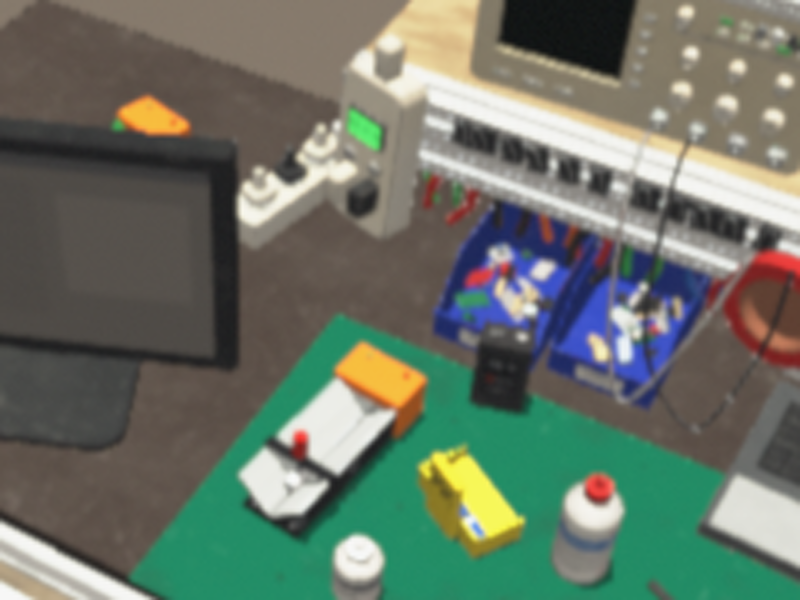

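arm_command(
  series=[
    [0,0,0.004,0,0,0,-0.04],
    [0,0,0.014,0,0,0,-0.13],
    [0,0,0.028,0,0,0,-0.24],
    [0,0,0.044,0,0,0,-0.35],
    [0,0,0.06,0,0,0,-0.46],
  ],
)

```text
time: 9.0
eef_pos: [413.7, -348.9, 232.2]
orientation: [-3.023, -0.848, 0.001]
wrist_force: [-0.4, -0.1, -3.5]
gripper_width: 9.5
grip_force: 58.4
```

arm_command(
  series=[
    [0,0.003,0.016,0,0,0,-0.12],
    [0,0.006,0.032,0,0,0,-0.24],
    [0,0.008,0.046,0,0,0,-0.37],
    [0,0.01,0.058,0,0,0,-0.5],
    [0,0.01,0.066,0,0,0,-0.6],
  ],
)

```text
time: 9.5
eef_pos: [423.9, -282.5, 232.3]
orientation: [-3.139, 0.082, 0.002]
wrist_force: [-1.0, 0.4, -2.2]
gripper_width: 9.2
grip_force: 58.5
```

arm_command(
  series=[
    [0,0,0.01,0,0,0,-0.05],
    [0,0,0.016,0,0,0,-0.075],
    [0,0,0.019,0,0,0,-0.075],
    [0,0,0.019,0,0,0,-0.075],
  ],
)

```text
time: 9.9
eef_pos: [423.9, -264.2, 232.6]
orientation: [-3.135, 0.192, 0.001]
wrist_force: [0.0, 0.5, -1.9]
gripper_width: 9.3
grip_force: 58.5
```

```bash
python3 look.py w5
```

```text
9.95 [ 423.9 -264.5  232.7] [[0.992, -0.122, -0.0], [-0.122, -0.992, 0.0], [-0.0, -0.0, -1.0]] [-0.67  0.    1.6  -0.    1.54  1.02]
guard 2902 [[507.5, -294.1], [78.0, 47.8], 82.6]
plate 0 None yellow [[418.2, -296.4], [230.5, 80.1], 10.2]
knob 0 None None
fold y@424,yaw,dz [-2.831333e+02 -1.251000e-01  4.006000e-01]
blue 1 None [ 442.72729662 -168.11666356   59.48636981]
```

View pics/w5.png

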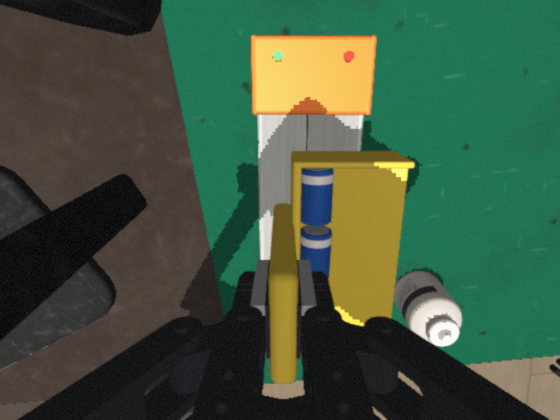

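arm_command(
  series=[
    [0,-0.0005,-0.004,-0.004,0.034,-0.0043,0],
    [0,-0.0012,-0.01,-0.012,0.085,-0.0108,0],
    [0,-0.002,-0.016,-0.02,0.136,-0.0172,0],
    [0,-0.0028,-0.022,-0.028,0.187,-0.0236,0],
    [0,-0.0032,-0.0255,-0.033,0.217,-0.0275,0],
  ],
)

```text
time: 10.45
eef_pos: [420.3, -291.5, 198.7]
orientation: [-2.915, 0.182, -0.02]
wrist_force: [-0.8, -0.2, -0.9]
gripper_width: 9.2
grip_force: 58.6
```

```bash
cat > pose.py <<'E'
from h import *
s=ctrl.read_state(); M=R.from_rotvec(s["orientation"]).as_matrix(); p=s["eef_pos"]
O=np.array([426.5,-283.5,0]);B=np.array([[.992,-.126,0],[.126,.992,0],[0,0,1]])
lip=p+M@np.array([0,58,97.7]); cam=p+M@np.array([82,0,-68])
print("lip_t",(B@(lip-O)).round(1),"tcp_t",(B@(p-O)).round(1),"cam",cam.round(),"tilt",np.degrees(np.arcsin(-(M[2,1]))).round(1),"yaw",np.degrees(np.arctan2(M[1,0],M[0,0])).round(1),"z roll x",M[2,0].round(3),s["joint_pos"].round(2),s["wrist_force"].round(1))
E
python3 pose.py
```

```text
lip_t [ -5.2 -43.8  90.6] tcp_t [ -5.2  -8.7 198.7] cam [ 500. -317.  265.] tilt 12.7 yaw -7.2 z roll x -0.0 [-0.8   0.11  1.57  0.17  1.6   0.89] [-0.8 -0.2 -0.9]
```

arm_command(
  series=[
    [0,-0.001,0.005,-0.004,0,0,0],
    [0,-0.001,0.014,-0.011,0,0,0],
    [0,0,0.024,-0.018,0,0,0],
    [0,0.001,0.034,-0.024,0,0,0],
    [0,0.0015,0.04,-0.027,0,0,0],
  ],
)

```text
time: 10.95
eef_pos: [422.2, -248.0, 172.2]
orientation: [-2.917, 0.177, -0.019]
wrist_force: [-0.2, -0.5, -2.0]
gripper_width: 9.2
grip_force: 58.6
```

```bash
python3 pose.py
```

```text
lip_t [-8.6 -0.7 64.2] tcp_t [ -8.7  34.7 172.2] cam [ 502. -273.  239.] tilt 12.6 yaw -7.0 z roll x -0.0 [-0.74  0.08  1.66  0.18  1.53  0.93] [-0.2 -0.5 -2. ]
```

arm_command(
  series=[
    [0,-0.0006,-0.005,0.0016,0.05,-0.0063,0],
    [0,-0.0012,-0.0098,0.003,0.099,-0.0126,0],
    [0,-0.0018,-0.0145,0.0041,0.149,-0.0189,0],
    [0,-0.0024,-0.019,0.0049,0.198,-0.0252,0],
    [0,-0.0031,-0.0246,0.0054,0.248,-0.0315,0],
  ],
)

```text
time: 11.45
eef_pos: [419.6, -274.2, 178.8]
orientation: [-2.668, 0.163, -0.042]
wrist_force: [0.6, 0.0, -1.5]
gripper_width: 9.2
grip_force: 58.9
```

```bash
python3 pose.py; python3 look.py w6
```

```text
lip_t [-7.7  0.8 65.4] tcp_t [ -8.    8.3 178.8] cam [ 497. -315.  240.] tilt 26.9 yaw -7.0 z roll x 0.002 [-0.86  0.19  1.56  0.34  1.71  0.82] [ 0.6  0.  -1.5]
11.5 [ 419.2 -275.7  178. ] [[0.992, -0.11, 0.057], [-0.124, -0.885, 0.449], [0.001, -0.453, -0.892]] [-0.87  0.19  1.56  0.34  1.71  0.82]
guard 5204 [[507.6, -294.1], [77.9, 48.0], 82.7]
plate 5297 [[434.8, -252.3], [58.6, 88.6], 72.1] yellow [[447.8, -265.9], [81.6, 148.5], 65.7]
knob 0 None None
fold y@424,yaw,dz [-2.8327e+02 -1.2770e-01  6.2570e-01]
blue 5 None [438.29153749 -90.88407004  46.71422777]
```

View pics/w6.png

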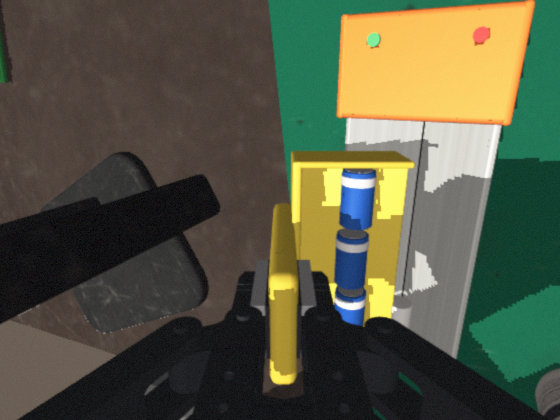

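arm_command(
  series=[
    [0,0.001,0.006,0,0,0,0],
    [0,0.001,0.006,0,0,0,0],
    [0,0.001,0.006,0,0,0,0],
    [0,0.001,0.006,0,0,0,0],
  ],
)

```text
time: 11.9
eef_pos: [420.4, -268.1, 178.7]
orientation: [-2.67, 0.163, -0.042]
wrist_force: [-0.1, -0.1, -1.6]
gripper_width: 9.3
grip_force: 58.9
```

```bash
python3 pose.py; python3 look.py w7
```

```text
lip_t [-7.7  6.8 65.3] tcp_t [ -8.   14.5 178.7] cam [ 498. -309.  240.] tilt 26.8 yaw -7.0 z roll x 0.002 [-0.86  0.18  1.57  0.35  1.7   0.83] [-0.1 -0.1 -1.6]
11.95 [ 420.4 -268.3  178.7] [[0.992, -0.108, 0.057], [-0.122, -0.886, 0.447], [0.002, -0.451, -0.893]] [-0.86  0.18  1.57  0.35  1.7   0.83]
guard 7121 [[507.8, -294.1], [78.1, 47.9], 82.7]
plate 8349 [[432.4, -244.2], [57.2, 98.0], 69.9] yellow [[441.4, -253.7], [167.9, 68.3], 1.1]
knob 0 None None
fold y@424,yaw,dz [-2.856196e+02 -1.210000e-01  3.117900e+00]
blue 2890 [[441.4, -138.5], [308.7, 90.7], 81.7] [ 421.41168917 -283.51053404   32.1007318 ]
```

View pics/w7.png

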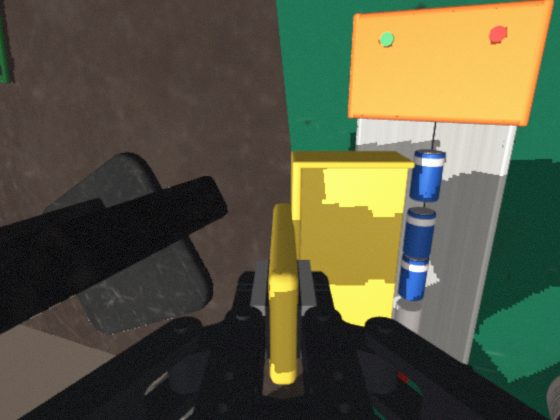

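arm_command(
  series=[
    [0,0,0,0.015,0,0,0],
    [0,0,0,0.05,0,0,0],
    [0,0,-0.01,0.085,0,0,0],
    [0,-0.001,-0.03,0.1,-0.08,0.0101,0],
    [0,-0.002,-0.06,0.1,-0.2,0.0254,0],
  ],
)

```text
time: 12.45
eef_pos: [418.8, -330.1, 283.2]
orientation: [-2.878, 0.176, -0.032]
wrist_force: [0.0, -0.6, -1.9]
gripper_width: 9.2
grip_force: 59.1
```

arm_command(
  series=[
    [0,-0.001,-0.02,0,-0.1,0.0127,0],
    [0,-0.002,-0.035,-0.03,-0.2,0.0254,0],
    [0,-0.004,-0.045,-0.07,-0.264,0.0335,0],
    [0,-0.005,-0.047,-0.11,-0.264,0.0335,0],
    [0,-0.005,-0.047,-0.14,-0.264,0.0335,0],
  ],
)

```text
time: 12.95
eef_pos: [412.7, -374.9, 137.0]
orientation: [-3.133, 0.194, 0.001]
wrist_force: [-0.4, -0.2, -2.3]
gripper_width: 9.4
grip_force: 59.0
```

```bash
python3 pose.py; python3 -c "
from h import *
s=ctrl.read_state();print(s['eef_pos'],s['gripper_width'])"
```

```text
lip_t [  -2.1 -150.2   39.2] tcp_t [ -2.1 -92.4 137. ] cam [ 494. -385.  205.] tilt 0.1 yaw -7.1 z roll x -0.001 [-0.84  0.2   1.59  0.    1.36  0.85] [-0.4 -0.2 -2.3]
[ 412.73958773 -374.90689462  137.04431508] 9.395124411162017
```

arm_command(
  series=[
    [0,0,0,-0.012,0,0,0],
    [0,0,0,-0.019,0,0,0],
    [0,0,0,-0.022,0,0,0],
    [0,0,0,-0.0235,0,0,0],
    [0,0,0,-0.0235,0,0,0],
  ],
)

```text
time: 13.45
eef_pos: [413.9, -376.4, 116.5]
orientation: [3.135, -0.193, 0.003]
wrist_force: [-0.5, 0.7, -0.9]
gripper_width: 9.5
grip_force: 58.9
```

```bash
python3 pose.py
```

```text
lip_t [  -0.4 -151.8   18.8] tcp_t [ -0.8 -93.7 116.5] cam [ 495. -386.  185.] tilt -0.1 yaw -7.1 z roll x 0.002 [-0.84  0.22  1.61  0.    1.32  0.85] [-0.5  0.7 -0.9]
```

arm_command(
  series=[
    [0,0,0,-0.0015,0,0,0],
    [0,0,0,-0.003,0,0,0],
    [0,0,0,-0.003,0,0,0],
  ],
)

```text
time: 13.75
eef_pos: [413.8, -376.2, 113.7]
orientation: [3.135, -0.193, 0.003]
wrist_force: [-0.4, 1.7, 5.4]
gripper_width: 9.0
grip_force: 60.0
```

arm_command(
  series=[
    [0.04,0,0,0,0,0,0],
    [0.04,0,0,0,0,0,0],
    [0.04,0,0,0.01,0,0,0],
    [0.04,0,0,0.05,0,0,0],
    [0.04,0,0,0.1,0,0,0],
  ],
  grip_force=30,
)

```text
time: 14.25
eef_pos: [412.1, -374.6, 210.3]
orientation: [-3.13, 0.193, 0.008]
wrist_force: [0.2, 0.3, 0.6]
gripper_width: 39.7
grip_force: 0.0
```

arm_command(
  series=[
    [0.04,-0.01,0.01,0.03,0,0,0.14],
    [0.04,-0.02,0.02,0.03,0,0,0.28],
    [0.04,-0.03,0.035,0.03,0,0,0.42],
    [0.04,-0.04,0.05,0.03,0,0,0.56],
    [0.04,-0.05,0.065,0.03,0,0,0.7],
  ],
)

```text
time: 14.75
eef_pos: [362.8, -310.2, 242.5]
orientation: [-3.009, -0.902, -0.0]
wrist_force: [0.0, 0.7, 0.5]
gripper_width: 39.7
grip_force: 0.0
```

arm_command(
  series=[
    [0.04,-0.005,0.01,0,0,0,0.14],
    [0.04,-0.01,0.02,0,0,0,0.28],
    [0.04,-0.012,0.03,0,0,0,0.42],
    [0.04,-0.012,0.036,0,0,0,0.56],
    [0.04,-0.012,0.036,0,0,0,0.7],
  ],
)

```text
time: 15.25
eef_pos: [351.1, -274.0, 242.6]
orientation: [2.517, 1.88, -0.0]
wrist_force: [-0.4, 0.0, -0.0]
gripper_width: 39.9
grip_force: 0.0
```

arm_command(
  series=[
    [0.04,0,0,0,0,0,0.14],
    [0.04,0,0,0,0,0,0.28],
    [0.04,0,0,0,0,0,0.42],
    [0.04,0,0,0,0,0,0.56],
    [0.04,0,0,0,0,0,0.7],
  ],
)

```text
time: 15.75
eef_pos: [351.2, -274.7, 242.5]
orientation: [1.72, 2.628, -0.002]
wrist_force: [-0.8, 0.2, 1.0]
gripper_width: 40.3
grip_force: 0.0
```

arm_command(
  series=[
    [0.04,0,0,0,0,0,0.14],
    [0.04,0,0,0,0,0,0.28],
    [0.04,0,0,0,0,0,0.42],
    [0.04,0,0,0,0,0,0.56],
    [0.04,0,0,0,0,0,0.7],
  ],
)

```text
time: 16.25
eef_pos: [351.2, -274.7, 242.5]
orientation: [0.715, 3.059, -0.002]
wrist_force: [-0.6, -0.2, -0.1]
gripper_width: 40.0
grip_force: 0.0
```

arm_command(
  series=[
    [0.04,0,0,0,0,0,0.14],
    [0.04,0,0,0,0,0,0.28],
    [0.04,0,0,0,0,0,0.34],
    [0.04,0,0,0,0,0,0.34],
  ],
)

```text
time: 16.65
eef_pos: [351.2, -274.7, 242.4]
orientation: [0.196, 3.135, -0.002]
wrist_force: [-0.2, 0.1, -0.3]
gripper_width: 40.2
grip_force: 0.0
```

```bash
python3 pose.py; python3 look.py w8
python3 - <<'E'
from h import *
p,d,K,T=snap("top"); W=cloud(d,K,T)
hsv=cv2.cvtColor(p,cv2.COLOR_RGB2HSV); h,S=hsv[...,0],hsv[...,1]
m=(h>100)&(h<125)&(S>90)&~np.isnan(W[...,0]); b=W[m]; b=b[(abs(b[:,1]+285)<45)&(b[:,0]>350)&(b[:,0]<500)]
B=np.array([[.992,-.126,0],[.126,.992,0],[0,0,1]])
print((B@(b-[426.5,-283.5,0]).T).T.round().tolist())
save("t8",cv2.resize(p[165:275,250:400],(750,550),interpolation=cv2.INTER_CUBIC))
E
```

```text
lip_t [-75.8  57.1 144.7] tcp_t [-75.8  -0.8 242.4] cam [ 270. -264.  310.] tilt 0.1 yaw 172.8 z roll x -0.001 [-0.79 -0.13  1.7  -0.    1.56 -2.24] [-0.2  0.1 -0.3]
16.7 [ 351.2 -274.7  242.3] [[-0.992, 0.126, 0.0], [0.126, 0.992, -0.001], [-0.001, -0.001, -1.0]] [-0.79 -0.13  1.7  -0.    1.56 -2.24]
guard 4128 [[507.1, -294.1], [77.9, 49.4], 81.7]
plate 834 [[413.2, -376.7], [10.0, 44.3], 83.4] yellow [[443.6, -364.4], [192.4, 152.9], 10.7]
knob 397 [ 347.13858603 -273.65786073   87.47327411] [[347.9, -273.7], [14.0, 14.1], 12.6]
fold y@424,yaw,dz [-2.836807e+02 -1.259000e-01  8.499000e-01]
blue 1252 [[412.0, -320.9], [121.3, 408.2], 17.3] [ 416.83840149 -309.21942077   35.26377874]
[[35.0, 20.0, 1082.0], [35.0, 20.0, 1081.0], [33.0, 19.0, 1081.0], [32.0, 19.0, 1081.0], [31.0, 18.0, 1082.0], [30.0, 18.0, 1081.0], [28.0, 17.0, 1081.0], [27.0, 17.0, 1080.0], [25.0, 16.0, 1082.0], [25.0, 16.0, 1081.0], [23.0, 15.0, 1083.0], [22.0, 15.0, 1082.0], [22.0, 15.0, 1080.0], [20.0, 14.0, 1082.0], [20.0, 14.0, 1082.0], [18.0, 14.0, 1083.0], [18.0, 13.0, 1082.0], [17.0, 13.0, 1080.0], [15.0, 12.0, 1080.0], [35.0, 7.0, 32.0], [35.0, 4.0, 34.0], [34.0, 2.0, 45.0], [36.0, -2.0, 31.0], [36.0, -5.0, 28.0], [29.0, 7.0, 35.0], [29.0, 4.0, 33.0], [29.0, 1.0, 34.0], [26.0, 6.0, 30.0], [-14.0, 24.0, 497.0], [27.0, 0.0, 32.0], [-41.0, 23.0, 530.0], [-34.0, 16.0, 413.0], [-43.0, 25.0, 530.0], [-14.0, -0.0, 35.0], [-42.0, 21.0, 531.0], [-45.0, 27.0, 535.0], [-17.0, 2.0, 31.0], [-44.0, 23.0, 530.0], [-21.0, 5.0, 35.0], [-46.0, 25.0, 531.0], [-24.0, 7.0, 32.0], [-48.0, 26.0, 529.0]]
```

View pics/t8.png

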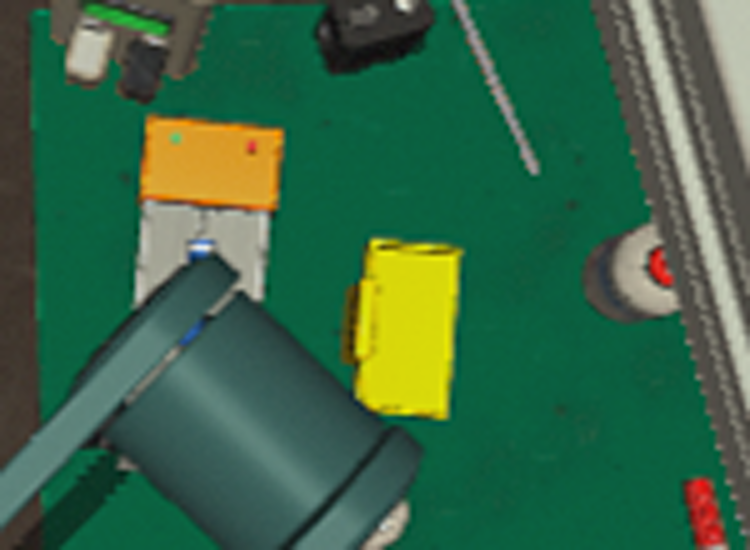

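arm_command(
  series=[
    [0.04,-0.002,0.0008,-0.04,0,0,0],
    [0.04,-0.002,0.0008,-0.08,0,0,0],
    [0.04,-0.002,0.0008,-0.107,0,0,0],
    [0.04,-0.002,0.0008,-0.107,0,0,0],
    [0,-0.002,0.0008,-0.107,0,0,0],
  ],
)

```text
time: 17.25
eef_pos: [349.3, -274.0, 135.3]
orientation: [-0.197, -3.135, 0.001]
wrist_force: [0.4, -0.6, 0.1]
gripper_width: 26.1
grip_force: 0.0
```

arm_command(
  series=[
    [0,0,0,0,0,0,0],
    [0,0,0,0,0,0,0],
    [0,0,0,0,0,0,0],
  ],
)

```text
time: 17.55
eef_pos: [350.1, -273.3, 136.7]
orientation: [0.196, 3.133, 0.0]
wrist_force: [0.2, 5.0, -0.1]
gripper_width: 14.8
grip_force: 29.5
```

```bash
python3 pose.py
```

```text
lip_t [-76.9  58.5  39. ] tcp_t [-77.    0.4 136.7] cam [ 269. -263.  205.] tilt -0.0 yaw 172.8 z roll x -0.003 [-0.79 -0.05  1.85  0.    1.34 -2.24] [ 0.2  5.  -0.1]
```

arm_command(
  series=[
    [0,0.004,-0.0005,0,0,0,0],
    [0,0.01,-0.0013,0,0,0,0],
    [0,0.018,-0.0023,0,0,0,0],
    [0,0.026,-0.0033,0,0,0,0],
    [0,0.034,-0.0043,0,0,0,0],
  ],
)

```text
time: 18.05
eef_pos: [384.0, -277.7, 136.7]
orientation: [0.196, 3.134, 0.0]
wrist_force: [-1.7, 4.8, 2.0]
gripper_width: 14.9
grip_force: 29.6
```

arm_command(
  series=[
    [0,0.008,-0.001,0,0,0,0],
    [0,0.016,-0.002,0,0,0,0],
    [0,0.024,-0.003,0,0,0,0],
    [0,0.03,-0.0038,0,0,0,0],
    [0,0.034,-0.0043,0,0,0,0],
  ],
)

```text
time: 18.55
eef_pos: [418.3, -282.0, 136.7]
orientation: [0.195, 3.134, -0.0]
wrist_force: [-0.9, 5.3, 2.7]
gripper_width: 14.8
grip_force: 29.7
```

```bash
python3 pose.py
```

```text
lip_t [-8.3 58.4 39. ] tcp_t [ -8.4   0.4 136.7] cam [ 337. -272.  205.] tilt 0.0 yaw 172.9 z roll x -0.002 [-0.71  0.08  1.72  0.    1.34 -2.15] [-0.9  5.3  2.7]
```

arm_command(
  series=[
    [0,0.002,-0.0003,0,0,0,0],
    [0,0.004,-0.0005,0,0,0,0],
    [0,0.0055,-0.0007,0,0,0,0],
    [0,0.0065,-0.0008,0,0,0,0],
    [0,0.007,-0.0009,0,0,0,0],
  ],
)

```text
time: 19.05
eef_pos: [425.0, -282.9, 136.7]
orientation: [0.196, 3.134, -0.0]
wrist_force: [-0.7, 4.9, 2.7]
gripper_width: 14.4
grip_force: 29.7
```

arm_command(
  series=[
    [0,0.0007,-0.0001,0,0,0,0],
    [0,0.0014,-0.0002,0,0,0,0],
    [0,0.0014,-0.0002,0,0,0,0],
  ],
)

```text
time: 19.35
eef_pos: [426.5, -283.1, 136.7]
orientation: [0.196, 3.133, -0.0]
wrist_force: [-1.2, 5.4, 1.6]
gripper_width: 14.9
grip_force: 29.7
```

arm_command(
  series=[
    [0,0.0006,-0.0001,0,0,0,0],
    [0,0.0012,-0.0001,0,0,0,0],
    [0,0.0012,-0.0001,0,0,0,0],
  ],
)

```text
time: 19.65
eef_pos: [426.7, -283.1, 136.7]
orientation: [-0.196, -3.135, -0.0]
wrist_force: [-3.7, 5.7, 4.3]
gripper_width: 14.6
grip_force: 29.9
```

arm_command(
  series=[
    [0,0.0008,-0.0001,0,0,0,0],
    [0,0.0008,-0.0001,0,0,0,0],
  ],
)

```text
time: 19.85
eef_pos: [426.9, -283.1, 136.7]
orientation: [-0.196, -3.133, -0.001]
wrist_force: [-5.7, 6.0, 6.0]
gripper_width: 14.7
grip_force: 30.0
```

arm_command(
  series=[
    [0.04,0,0,0,0,0,0],
    [0.04,0,0,0,0,0,0],
    [0.04,0,0,0.02,0,0,0],
    [0.04,-0.01,-0.01,0.06,0,0,0],
    [0.04,-0.04,-0.02,0.1,0,0,0],
  ],
)

```text
time: 20.35
eef_pos: [389.2, -304.1, 235.4]
orientation: [0.192, 3.134, -0.003]
wrist_force: [-0.5, -1.0, -0.2]
gripper_width: 39.8
grip_force: 0.0
```

arm_command(
  series=[
    [0.04,-0.04,-0.02,0.04,0,0,0],
    [0.04,-0.08,-0.04,0.07,0,0,0],
    [0.04,-0.1,-0.06,0.1,0,0,0],
    [0.04,-0.1,-0.06,0.1,0,0,0],
  ],
)

```text
time: 20.75
eef_pos: [286.4, -367.1, 340.8]
orientation: [0.204, 3.129, -0.021]
wrist_force: [0.6, 0.8, 0.9]
gripper_width: 40.0
grip_force: 0.0
```

Run:
```python
from h import *
B=np.array([[.992,-.126,0],[.126,.992,0],[0,0,1]])
ps=[]
for n in ("top","scene"):
    p,d,K,T=snap(n); W=cloud(d,K,T)
    for t in ["pusher_knob","cell_a","scoop","tester","flux_bottle","alcohol_bottle"]:
        for m in ctrl.masks_of(n,t)[:2]:
            w=W[m["region"]]; w=w[~np.isnan(w[:,0])]; print(n,t,round(m["p"],2),np.round(np.median(w,0)))
    hsv=cv2.cvtColor(p,cv2.COLOR_RGB2HSV); h,S=hsv[...,0],hsv[...,1]
    k=W[((h<6)|(h>174))&(S>140)&~np.isnan(W[...,0])]; k=k[(k[:,2]>75)&(k[:,2]<95)&(np.hypot(k[:,0]-420,k[:,1]+280)<40)]
    if len(k): print("knob_t",B@(k.mean(0)-[426.5,-283.5,0]))
    c=p[165:275,250:400] if n=="top" else p[200:290,245:370]
    ps.append(cv2.resize(c,(400,300),interpolation=cv2.INTER_CUBIC))
save("fin",np.hstack(ps))
```

```text
top pusher_knob 0.74 [578. 171.  52.]
top pusher_knob 0.54 [ 422. -280.   55.]
top cell_a 0.43 [ 407. -403.   13.]
top scoop 0.8 [ 409. -403.   13.]
top tester 0.72 [ 578. -385.   91.]
top tester 0.35 [ 409. -403.   13.]
top flux_bottle 0.65 [ 312. -362.   52.]
top flux_bottle 0.61 [ 426. -280.   43.]
top alcohol_bottle 0.6 [ 431. -522.   90.]
top alcohol_bottle 0.52 [ 423. -281.   42.]
knob_t [-4.1411137   2.43186659 87.82191193]
scene pusher_knob 0.71 [ 421. -285.   56.]
scene pusher_knob 0.37 [ 404. -281.   35.]
scene scoop 0.73 [ 411. -398.   17.]
scene scoop 0.55 [ 405. -281.   35.]
scene tester 0.8 [ 573. -394.   66.]
scene flux_bottle 0.68 [ 293. -383.   51.]
scene alcohol_bottle 0.59 [ 420. -544.   77.]
knob_t [-6.04385767 -1.90225908 85.49553758]
```

View pics/fin.png

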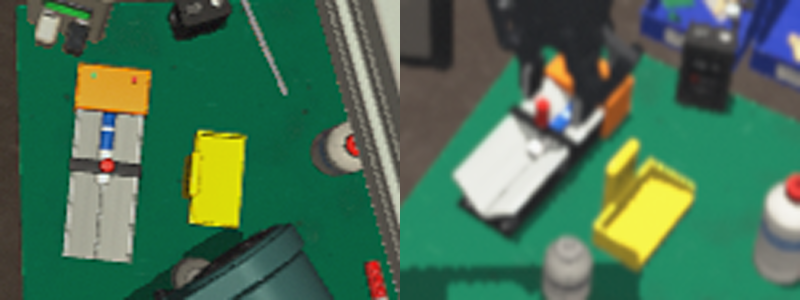

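```bash
python3 -c "
from station import ctrl
print(ctrl.finish_job())"
```

```text
the job is handed in; nothing more can be done
None
```

I've handed the job in at about 21 s of the 64 s allowed: the pusher was drawn back and the three cells tipped into the fold. The row was then fed under the guard until the pusher met resistance at about 77 mm, where the cells should be home. The first cell is hidden under the guard, so "home" rests on that travel and the force rise. The scoop stands upright on the bench clear of the trough, and the bottles and tester were left alone.

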